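# Set the sprung length stop and butt the batten against it

### The job

Set the sawing jig for the short cut: push the sprung length stop forward along the trough, well past its stop pin, and let it go so that it springs back and latches against the pin at mid position. Then push the batten along the trough until its end butts against the latched stop. Push the batten with the fingertips, never lift it, and leave everything else on the bench where it is.

Things in the scene. Friction and masses are not known exactly. Their poses are not given: they have to be found in the camera images.
- jig: fixed plywood sawing jig, x -54 to +71, y -200 to +170 mm. Origin on the table under the trough's centre line, z up. The trough runs along its y: flat bed 18 mm above the table, 44 mm wide, walls 12 mm thick with tops 28 mm above the table, both ends open. A saw kerf crosses the walls at y = +28. The sprung length stop sits at the trough's -y end, the batten in its +y half
- stop_pin (a joint): press depth in m of the stop pin (0 up, 0.013 fully down): an upright, sprung 8 mm steel pin, round top 44 mm above the table, in a small steel block (28 mm tall, 24 x 26 mm) on the jig's +x ledge at jig x = 48, y = -137 mm. The stop's tooth presses it down in passing and it pops up behind; pressing it down by hand frees a latched stop
- stop_slide (a joint): travel in m of the length stop along the jig's +y: 0 home, 0.10 hard end. Spring drives it home (4 N at home, 8 N at the end); the pin adds up to 4 N in passing. Past 0.050 the pin pops up behind its tooth (go several mm further); let go, it runs back in under 1 s and latches at about 0.050; let go earlier, it runs home. Latched it bears 20 N towards -y; a push to +y moves it off the pin
- thumb_plate (a point): middle of the rear (-y) face of the stop's upright steel thumb plate, the face to push along the jig's +y: 44 mm wide (x), 18 to 68 mm above the table; this point is 43 mm above the table, axes as the jig's; moves with the stop. A toothed steel arm reaches from the stop over the +x wall to jig x = 58
- stop_face (a point): middle of the front (+y) face of the stop's hardwood block, where the batten's end is to butt: 40 mm wide, 18 to 48 mm above the table; this point is 50 mm ahead of thumb_plate, 33 mm above the table, axes as the jig's; moves with the stop
- batten: loose light wooden batten, about 0.1 kg, 38 mm wide (x), 120 mm long (y), 30 mm tall, lying lengthwise on the trough's bed with 3 mm play each side; top 48 mm above the table, 20 mm above the walls. Origin at the centre of its underside; ends at y = -60 and +60. It starts at least 10 mm clear of the stop's full travel
- offcut: a loose squared hardwood offcut, 40 x 65 x 35 mm tall, on the table on the robot's side of the jig
- dowel: a loose upright dowel stub, 28 mm diameter, 55 mm tall, on the table beyond the jig
- chisel: a loose chisel, 250 mm long, lying along its own y beyond the jig, up to 26 mm tall
- mallet: a loose wooden mallet lying on the table's right side (-y), 65 mm tall, head 65 x 130 mm, handle 215 mm along its +x
- plane: a loose hand plane on the table's left side, 240 mm along its own x, 62 mm wide, about 100 mm tall
- glue: a loose glue bottle, 54 mm diameter, 110 mm tall, at the left of the table
There are look-alikes about, which are no part of the job. Leave any green, orange or pink look-alike of the batten alone.

How it is judged:
On the way, in this order (a step that is already met when the one before it is completed fails the run):
1. the stop has been pushed past the pin (beyond 56 mm) (value of joint stop_slide above 0.056 m).
2. the stop has come back and rests latched at mid position (value of joint stop_slide between 0.045 and 0.055 m and velocity of joint stop_slide between -0.02 and 0.02 m/s), for 0.3 s.
3. the batten's end is against the latched stop (value of joint stop_slide between 0.045 and 0.055 m and y of batten in the frame of stop_face between 0.056 and 0.0645 m), for 0.2 s.
At the end, for the whole second after the job is handed in: the stop rests latched at mid position (45 to 55 mm), and the batten lies at rest flat in the trough with its near end against the stop's face (gap under 4.5 mm) (all of step 3 and z of batten in the frame of jig between 0.014 and 0.022 m and x of batten in the frame of jig between -0.006 and 0.006 m and angle between the y axis of batten and the y axis of jig, either way round below 0.12 rad and linear speed of batten below 0.01 m/s and velocity of joint stop_slide between -0.01 and 0.01 m/s); the robot touches nothing.
It fails at once if the batten is lifted more than 12 mm off the bed (z of batten in the frame of jig above 0.03 m).
It fails at once if a bystander is disturbed (moved over 30 mm) (distance of any of offcut, dowel, chisel, mallet, plane, glue from where it was at the start of the episode above 0.03 m).
It also fails if it takes over 51 s, if anything falls off the work surface, if the arm or the gripper's body presses on something with over 40 N, if the wrist force passes 120 N, or if a joint passes its speed limit or range.

### The arm

A 6-joint arm with a two-finger parallel gripper is mounted at the origin on the work surface. World frame = base frame: x ahead of the robot, y to its left, z up, the work surface at z = 0. Lengths are in m, angles in rad, forces in N, time in s.
With the tool pointing down it reaches from about 0.425 to 0.95 m from the base axis. Payload 3.5 kg.
Tool frame: the origin (TCP) lies midway between the tips of the shut fingers; the grasp point (between the pads) lies 19 mm behind it (ctrl.hold_point_z is the distance from the TCP to the grasp point, in m); z points along the fingers, y is the line along which they close (so a half turn about z gives the same grasp; the last joint's range is limited). The gripper opens to 85 mm and grips with 20 to 120 N. Pads are 22 mm wide; open, the fingers measure 114 mm over their backs; the gripper's body (76 mm by 85 mm) begins 54 mm behind the grasp point. The pads swing forward as they close: fully open they stand 13 mm farther back than shut.
Start: joints at [1.154, 0.286, 1.577, -0, 1.279, -0.15], TCP at [0.178, 0.651, 0.231] pointing down, gripper open.
Joint ranges: [-2.77, 2.77], [-0.9, 2.22], [0.21, 2.48], [-1.53, 4.67], [0.24, 2.81], [-2.84, 2.84]. Speed limits (rad/s): [2.79, 2.79, 3.14, 3.14, 3.14, 3.14].

### API

Orientations are given as a unit quaternion [x, y, z, w].
In Python, from plant import readout, cams, sign_off, ctrl gives the robot as it stands. The module is installed in compiled form; this text tells all that it offers.
- The arm moves only by the tool step_arm, never from a script. Its argument "increments" is a list of rows, each a list of 2 entries, a list of its own where there are three numbers: the shift along the world's x, y, z in mm, then the turn, a rotation vector about the world's x, y, z in rad. In form: [[[x, y, z], [rx, ry, rz]], ...]. A call has 1 to 8 rows; each row shifts and turns the commanded pose from where the row before left it; what a row does not reach is not made up. A row lasts 1/12 s, in which the tool goes at most 41.7 mm and 7.16 degrees, less where a joint would pass 70% of its speed; a pose out of reach is approached as far as the arm can. A call is refused whole if a number of a shift passes 41.7 or a number of a turn 0.125, either way. A call with a gripper value outside its range is refused whole. "fingers" is the opening, from -1 (shut) to 1 (fully open), set as the call begins (left out, the last holds). The fingers move at their own pace and stop on an object; "grip_force" is the grip in N (left out, the last holds). Time passes only in rows, so rows that do not move let the fingers close. It gives the time, the measured TCP pose, the force, the opening and the grip force at its end, in the units of the state.
- readout.get_state(): the state, without advancing time (a new reading comes with each control period).
- cams.read_camera(name): name is "side" or "top"; returns the picture (480x640x3 uint8, red, green, blue); there is no depth.
- cams.get_calibration(name): a dict with "fx", "fy", "cx", "cy" (pixels), "eye" and "rotation" of the camera in the world. Camera axes: x right, y up, looking along -z (the intrinsics and any distortion apply to the point x, -y, -z); pixel columns grow to the right and rows downward; lengths in m; the calibration is good to about 2 mm. A picture is of the moment at which its call begins. get_calibration takes no time and is no camera call.
- sign_off(): hands the job in; it is judged then, once.
The state is a dict: "time": time; "qpos": joint angles; "dq": joint speeds; "joint_efforts": joint torques, N m; "eef_pos": TCP position; "tcp_rot": TCP orientation; "contact_force": force on the tool from outside, world axes, zero at the start; "wrist_torque": the same for the moment, N m; "opening": opening from 0.0 (shut) to 1.0 (fully open); "finger_force": force on a finger pad.
Only numpy, scipy, OpenCV 4.12 (cv2) and the standard library are available. Lean on these libraries where they do the work, as an engineer would, in place of code of your own. Each camera call takes 0.05 s, during which the arm holds its last target. There are 200 camera calls.

## Working session

There is one attempt and no reset: what is moved stays moved. The work goes in short steps, Python scripts to look and compute and a tool call to move; the robot and the scene stay as the last step left them, time stands still between calls to the robot, and variables do not carry over. Pictures are saved under pics/ and viewed, at most 10 in all, crops included, and the job is handed in when it is done.

Besides the shell and the picture viewer there is one more tool, called as name([rows], argument=value, ...), one row to a line, values as JSON. step_arm: Moves the arm, as the interface text tells. Its arguments: {"type":"object","properties":{"increments":{"type":"array","items":{"type":"array"}},"fingers":{"type":"number"},"grip_force":{"type":"number"}},"required":["increments"]}

```bash
mkdir -p pics; python3 - <<'E'
from plant import readout,cams,ctrl
import cv2,json
s=readout.get_state();print(s)
for n in("top","side"):
    im=cams.read_camera(n);cv2.imwrite(f"pics/{n}0.png",im[:,:,::-1]);print(n,cams.get_calibration(n))
E
```

```text
{'time': 0.0, 'qpos': array([ 1.15397894e+00,  2.87197947e-01,  1.57818879e+00, -6.07363003e-05,
        1.27859608e+00, -1.50009042e-01]), 'dq': array([ 0.00070688, -0.00046734,  0.00036566, -0.00228265,  0.00040595,
        0.00033006]), 'joint_efforts': array([-8.25303905e-04, -4.05984771e+01, -2.92621207e+01, -2.16018643e-04,
        5.91934018e-03, -1.39248954e-05]), 'eef_pos': array([0.1776863 , 0.6505054 , 0.22991927]), 'tcp_rot': array([ 1.33000034e-01,  9.91115312e-01, -1.15553451e-03, -3.06275024e-04]), 'contact_force': array([-0.06579367, -0.48880357, -0.16380158]), 'wrist_torque': array([-0.02144169,  0.00134321,  0.02746701]), 'finger_force': 0.0, 'opening': 0.9996557280929644}
top {'fx': 447.7905701137129, 'fy': 447.7905701137129, 'cx': 319.7541795190613, 'cy': 240.02052080462357, 'eye': array([0.35734929, 0.03911304, 1.36763132]), 'rotation': array([-0.03730285,  0.04754149,  0.71455429, -0.69696519])}
side {'fx': 505.27734007231413, 'fy': 505.27734007231413, 'cx': 325.7979421060318, 'cy': 234.43311418740632, 'eye': array([-0.08788638, -0.84758763,  0.73256147]), 'rotation': array([ 0.46521827, -0.14432171, -0.27378886,  0.82932675])}
```

View pics/top0.png

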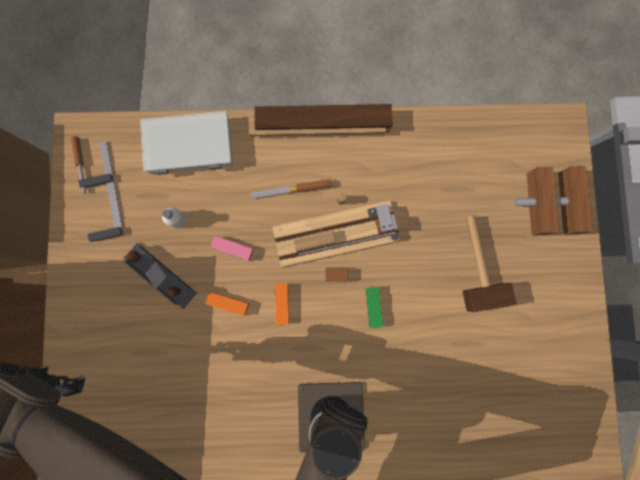

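View pics/side0.png

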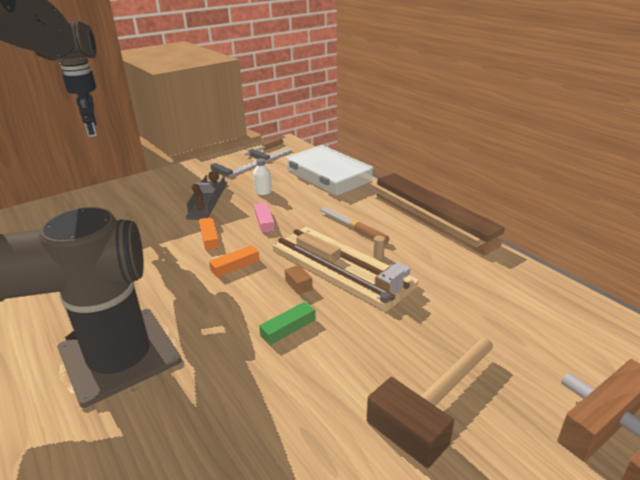

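The top view shows the jig at about (273–398, 203–265), with the stop at its right (-y) end at about (385, 217). A natural-wood batten lies in the left half at about (305, 243). The other batten-like pieces are pink at (232, 248), orange at (282, 304) and (228, 304), and green at (374, 307). Only the natural-wood one in the trough fits the description. I'll confirm it in an enlarged crop.

```bash
python3 - <<'E'
import cv2,numpy as np
a=cv2.imread("pics/top0.png")[190:280,262:412];b=cv2.imread("pics/side0.png")[220:320,265:425]
cv2.imwrite("pics/c1.png",cv2.resize(a,(750,450),interpolation=cv2.INTER_CUBIC))
cv2.imwrite("pics/c2.png",cv2.resize(b,(800,500),interpolation=cv2.INTER_CUBIC))
E
```

```text
(no output)
```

View pics/c1.png

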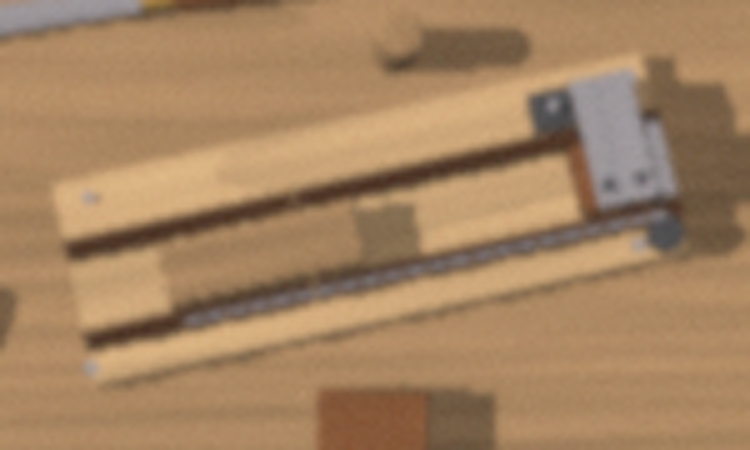

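View pics/c2.png

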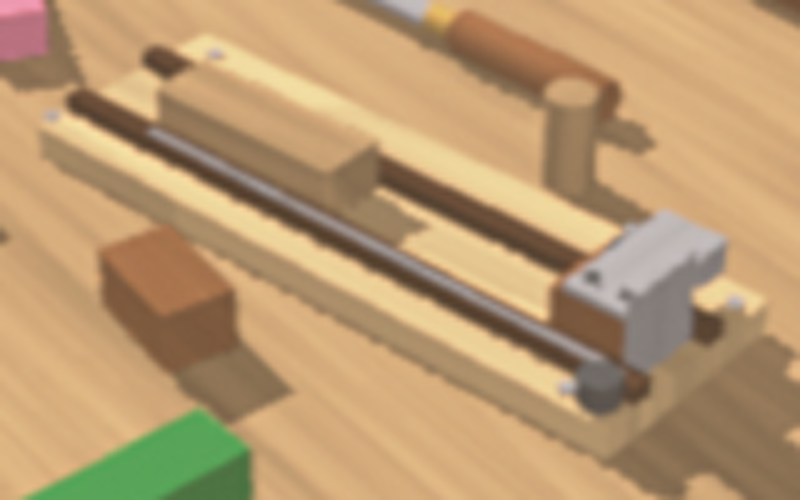

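The crops confirm it. The natural-wood batten lies in the trough, with its ends at about c1 x=165 and x=360. The steel thumb plate is at the right end (c1 (645–680, 120–200)), and the pin block is at c1 (550, 110). Next I'll cast rays for the jig corners, the batten corners and the plate.

```bash
cat > h.py <<'E'
import numpy as np,cv2
from scipy.spatial.transform import Rotation as R
from plant import cams
def ray(n,u,v):
    c=cams.get_calibration(n)
    d=R.from_quat(c["rotation"]).apply([(u-c["cx"])/c["fx"],-(v-c["cy"])/c["fy"],-1]);return c["eye"],d
def onz(n,u,v,z):
    e,d=ray(n,u,v);return e+d*(z-e[2])/d[2]
def proj(n,p):
    c=cams.get_calibration(n);q=R.from_quat(c["rotation"]).inv().apply(np.asarray(p)-c["eye"])
    return np.array([c["cx"]-c["fx"]*q[...,0]/q[...,2],c["cy"]+c["fy"]*q[...,1]/q[...,2]]).T
E
python3 - <<'E'
from h import *
np.set_printoptions(precision=4,suppress=True)
c1=lambda x,y:(x/5+262-.4,y/5+190-.4)
c2=lambda x,y:(x/5+265-.4,y/5+220-.4)
P={}
for nm,p,z in [("TL",(55,185),.018),("BL",(92,382),.018),("TR",(643,58),.018),("BR",(685,245),.018),
 ("bLt",(160,255),.048),("bLb",(172,312),.048),("bRt",(355,205),.048),("bRb",(368,268),.048),
 ("plate t",(658,120),.068),("plate b",(678,200),.068),("pinblk",(550,110),.04)]:
    P[nm]=onz("top",*c1(*p),z);print(nm,P[nm])
for nm,p,z in [("sTL",(207,37),.018),("sBL",(42,118),.018),("sTR",(768,300),.018),("sBR",(608,440),.018),
 ("sbLt",(205,65),.048),("sbLb",(162,98),.048),("sbRt",(378,147),.048),("sbRb",(330,180),.048)]:
    P[nm]=onz("side",*c2(*p),z);print(nm,P[nm])
for k in("","s"):
    A=[P[k+i] for i in("TL","BL","TR","BR")]
    print(np.linalg.norm(A[0]-A[2]),np.linalg.norm(A[1]-A[3]),np.linalg.norm(A[0]-A[1]),np.linalg.norm(A[2]-A[3]))
    src=np.array([[71,170],[-54,170],[71,-200],[-54,-200]])/1000
    dst=np.array(A)[:,:2]
    sm,dm=src.mean(0),dst.mean(0);U,S,V=np.linalg.svd((dst-dm).T@(src-sm));r=U@V
    o=dm-r@sm;print("jig",o,np.arctan2(r[1,0],r[0,0]),"res mm",(dst-(src@r.T+o))*1000)
    for n in P: print(n,(r.T@(P[n][:2]-o))*1000)
E
```

```text
TL [0.5645 0.1598 0.018 ]
BL [0.444  0.1392 0.018 ]
TR [ 0.6349 -0.2022  0.018 ]
BR [ 0.5185 -0.2227  0.018 ]
bLt [0.5165 0.0955 0.048 ]
bLb [0.4823 0.0891 0.048 ]
bRt [ 0.5436 -0.021   0.048 ]
bRb [ 0.5057 -0.0277  0.048 ]
plate t [ 0.5872 -0.2005  0.068 ]
plate b [ 0.5392 -0.2101  0.068 ]
pinblk [ 0.5998 -0.1407  0.04  ]
sTL [0.5636 0.1591 0.018 ]
sBL [0.4482 0.1432 0.018 ]
sTR [ 0.6374 -0.2     0.018 ]
sBR [ 0.5102 -0.2304  0.018 ]
sbLt [0.5195 0.0939 0.048 ]
sbLb [0.4841 0.0806 0.048 ]
sbRt [ 0.5438 -0.022   0.048 ]
sbRb [ 0.5078 -0.031   0.048 ]
0.3688224854912705 0.369397538905767 0.12223916378202553 0.1181827953754504
jig [ 0.5292 -0.0184] 0.19493975341323866 res mm [[-1.4492 -2.2968]
 [ 0.7061  1.236 ]
 [-2.7448 -1.3507]
 [ 3.4878  2.4114]]
TL [ 69.1333 168.0275]
BL [-53.0678 171.0758]
TR [  68.0456 -200.7934]
BR [ -50.1111 -198.3099]
bLt [  9.5269 114.2339]
bLb [-25.1935 114.5095]
bRt [13.6108 -5.3878]
bRb [-24.8789  -4.5323]
plate t [  21.5782 -189.8534]
plate b [ -27.3121 -189.9971]
pinblk [  45.51   -133.6255]
sTL [ 68.1008 167.4277]
sBL [-48.2062 174.2251]
sTR [  70.9015 -199.0893]
sBR [ -59.7636 -204.3013]
sbLt [ 12.2164 112.0843]
sbLb [-25.1178 105.8869]
sbRt [13.5987 -6.404 ]
sbRb [-23.4548  -8.186 ]
0.36652770779488686 0.37870285311398905 0.11650553840966327 0.13076896795049645
jig [ 0.5287 -0.0188] 0.18372412378075453 res mm [[-3.872  -2.2173]
 [ 3.6034  4.7584]
 [ 2.2765  2.5232]
 [-2.0078 -5.0643]]
TL [ 67.8138 169.1387]
BL [-54.4139 170.8164]
TR [  70.8625 -199.6712]
BR [ -47.3146 -198.5129]
bLt [  8.8144 114.68  ]
bLb [-25.9069 114.5662]
bRt [14.2397 -4.8883]
bRb [-24.2572  -4.4646]
plate t [  24.2754 -189.253 ]
plate b [ -24.6102 -189.945 ]
pinblk [  47.575  -132.7603]
sTL [ 66.788  168.5274]
sBL [-49.5879 174.02  ]
sTR [  73.6991 -197.9351]
sBR [ -56.8992 -204.6123]
sbLt [ 11.5278 112.5608]
sbLb [-25.7345 105.945 ]
sbRt [14.239  -5.9046]
sbRb [-22.7922  -8.1021]
```

```bash
python3 - <<'E'
from h import *
g=cv2.cvtColor(cv2.imread("pics/top0.png"),cv2.COLOR_BGR2GRAY).astype(np.float32)
o=np.array([.529,-.0184]);th=.193;r=np.array([[np.cos(th),-np.sin(th)],[np.sin(th),np.cos(th)]])
xs=np.arange(-64,80,2)
for z,yr in((.028,[(120,160),(60,100),(-60,-20),(-120,-80)]),(.048,[(20,50),(60,90)]),(.018,[(-20,20),(120,160),(-160,-100)])):
  for a,b in yr:
    acc=0
    for y in np.arange(a,b,2):
      w=(r@np.array([xs,0*xs+y])/1000).T+o
      p=proj("top",np.c_[w,0*xs+z]).astype(np.float32)
      acc=acc+cv2.remap(g,p[:,:1].copy(),p[:,1:].copy(),cv2.INTER_CUBIC)[:,0]
    acc/=len(np.arange(a,b,2));print(z,a,b," ".join(f"{x}:{v:.0f}" for x,v in zip(xs,acc)))
E
```

```text
0.028 120 160 -64:137 -62:128 -60:118 -58:117 -56:130 -54:148 -52:163 -50:170 -48:176 -46:181 -44:184 -42:183 -40:174 -38:153 -36:122 -34:90 -32:68 -30:59 -28:62 -26:79 -24:108 -22:137 -20:159 -18:171 -16:176 -14:176 -12:176 -10:175 -8:173 -6:171 -4:168 -2:166 0:164 2:163 4:162 6:164 8:166 10:168 12:169 14:166 16:155 18:132 20:104 22:79 24:64 26:58 28:63 30:80 32:110 34:140 36:163 38:175 40:180 42:181 44:180 46:180 48:180 50:180 52:178 54:177 56:178 58:182 60:184 62:184 64:181 66:176 68:167 70:156 72:147 74:143 76:142 78:142
0.028 60 100 -64:136 -62:128 -60:118 -58:116 -56:130 -54:152 -52:169 -50:177 -48:181 -46:183 -44:184 -42:182 -40:172 -38:151 -36:124 -34:106 -32:104 -30:104 -28:95 -26:81 -24:72 -22:74 -20:89 -18:107 -16:121 -14:131 -12:135 -10:138 -8:140 -6:143 -4:143 -2:141 0:139 2:135 4:133 6:131 8:131 10:132 12:135 14:139 16:139 18:131 20:111 22:87 24:68 26:60 28:63 30:79 32:108 34:140 36:164 38:178 40:181 42:182 44:180 46:178 48:177 50:177 52:178 54:180 56:183 58:185 60:185 62:184 64:182 66:178 68:169 70:157 72:147 74:141 76:140 78:139
0.028 -60 -20 -64:142 -62:135 -60:124 -
[... 2981 characters left out ...]
2:88 34:119 36:148 38:167 40:177 42:180 44:180 46:180 48:180 50:181 52:180 54:177 56:177 58:179 60:182 62:184 64:183 66:180 68:175 70:165 72:154 74:146 76:143 78:142
0.018 -160 -100 -64:144 -62:140 -60:131 -58:122 -56:122 -54:137 -52:157 -50:170 -48:175 -46:175 -44:175 -42:173 -40:169 -38:159 -36:139 -34:116 -32:103 -30:105 -28:106 -26:99 -24:93 -22:100 -20:118 -18:134 -16:146 -14:153 -12:158 -10:160 -8:158 -6:154 -4:150 -2:147 0:148 2:150 4:151 6:151 8:151 10:150 12:150 14:152 16:152 18:147 20:135 22:115 24:95 26:81 28:74 30:75 32:82 34:94 36:108 38:118 40:124 42:127 44:127 46:127 48:129 50:131 52:134 54:134 56:135 58:138 60:146 62:158 64:169 66:175 68:177 70:173 72:164 74:155 76:147 78:143
```

step_arm([
  [[29,-29,0],[0,0,0.116]],
  [[29,-29,0],[0,0,0.116]],
  [[29,-29,0],[0,0,0.116]],
  [[29,-29,0],[0,0,0.116]],
  [[29,-29,0],[0,0,0]],
  [[29,-29,0],[0,0,0]],
  [[29,-29,0],[0,0,0]],
  [[29,-29,0],[0,0,0]],
], fingers=-1)

```text
time: 0.77
eef_pos: [0.4107, 0.4173, 0.2308]
tcp_rot: [-0.099, 0.995, -0.0, -0.0]
contact_force: [0.5, 1.3, -0.9]
opening: 0.002
finger_force: 0.0
```

step_arm([
  [[20,-36,0],[0,0,0]],
  [[20,-36,0],[0,0,0]],
  [[20,-36,0],[0,0,0]],
  [[20,-36,0],[0,0,0]],
  [[10,-40,0],[0,0,0]],
  [[10,-40,0],[0,0,0]],
  [[10,-40,0],[0,0,0]],
  [[10,-40,0],[0,0,0]],
])

```text
time: 1.43
eef_pos: [0.5297, 0.1131, 0.2309]
tcp_rot: [-0.098, 0.995, 0.0, -0.0]
contact_force: [0.5, -0.5, -0.1]
opening: 0.002
finger_force: 0.0
```

step_arm([
  [[5,-40,0],[0,0,0]],
  [[5,-40,0],[0,0,0]],
  [[5,-40,0],[0,0,0]],
  [[5,-40,0],[0,0,0]],
  [[5,-40,0],[0,0,0]],
  [[5,-40,0],[0,0,0]],
  [[5,-40,0],[0,0,0]],
  [[0,0,0],[0,0,0]],
])

```text
time: 2.1
eef_pos: [0.5649, -0.1713, 0.2308]
tcp_rot: [-0.095, 0.995, -0.001, -0.0]
contact_force: [-0.1, 1.2, 1.3]
opening: -0.002
finger_force: 0.0
```

step_arm([
  [[5,-41,0],[0,0,0]],
  [[5,-41,0],[0,0,0]],
  [[0,0,-38],[0,0,0]],
  [[0,0,-38],[0,0,0]],
  [[0,0,-38],[0,0,0]],
  [[0,0,-38],[0,0,0]],
  [[0,0,-36],[0,0,0]],
  [[0,0,0],[0,0,0]],
])

```text
time: 2.77
eef_pos: [0.5688, -0.2427, 0.0337]
tcp_rot: [-0.098, 0.995, 0.006, -0.007]
contact_force: [-1.4, 1.5, -1.6]
opening: 0.001
finger_force: 0.0
```

```bash
python3 - <<'E'
from h import *
from plant import readout
print(readout.get_state()["eef_pos"])
a=cams.read_camera("top")[180:300,262:442,::-1];b=cams.read_camera("side")[190:350,265:465,::-1]
cv2.imwrite("pics/d.png",np.hstack([cv2.resize(a,(400,267)),cv2.resize(b,(400,320))[:267]]))
E
```

```text
[ 0.56877636 -0.24273561  0.03372468]
```

View pics/d.png

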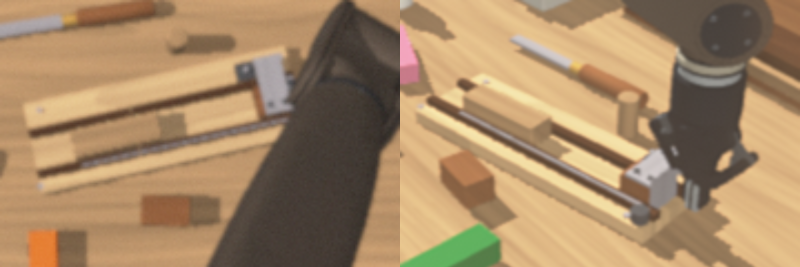

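The view shows the shut fingers behind the thumb plate, with the knuckles sticking out along the push line and over the stop. I'll back off, raise, and turn the tool a quarter so the narrow side does the pushing.

step_arm([
  [[2,-10,35],[0,0,0]],
  [[2,-10,35],[0,0,-0.121]],
  [[0,0,0],[0,0,-0.121]],
  [[0,0,0],[0,0,-0.121]],
  [[0,0,0],[0,0,-0.121]],
  [[0,0,0],[0,0,-0.121]],
  [[0,0,0],[0,0,-0.121]],
  [[0,0,0],[0,0,-0.121]],
])

```text
time: 3.53
eef_pos: [0.581, -0.2679, 0.1184]
tcp_rot: [0.322, 0.947, -0.001, 0.004]
contact_force: [-0.4, -0.0, -0.3]
opening: -0.002
finger_force: 0.0
```

step_arm([
  [[0,0,0],[0,0,-0.121]],
  [[0,0,0],[0,0,-0.121]],
  [[0,0,0],[0,0,-0.121]],
  [[0,0,0],[0,0,-0.121]],
  [[0,0,0],[0,0,-0.121]],
  [[0,0,0],[0,0,-0.121]],
  [[0,0,0],[0,0,0]],
  [[0,0,0],[0,0,0]],
])

```text
time: 4.2
eef_pos: [0.5805, -0.2677, 0.1171]
tcp_rot: [0.634, 0.774, 0.0, 0.003]
contact_force: [-0.4, -0.1, 0.4]
opening: 0.004
finger_force: 0.0
```

step_arm([
  [[-3,0,-30],[0,0,0]],
  [[0,0,-30],[0,0,0]],
  [[0,0,-18],[0,0,0]],
  [[-2,10,0],[0,0,0]],
  [[-2,10,0],[0,0,0]],
  [[-2,10,0],[0,0,0]],
  [[-2,10,0],[0,0,0]],
  [[0,0,0],[0,0,0]],
])

```text
time: 4.87
eef_pos: [0.5685, -0.2249, 0.0372]
tcp_rot: [0.634, 0.773, 0.0, 0.001]
contact_force: [-0.0, -0.2, -0.7]
opening: -0.002
finger_force: 0.0
```

```bash
cat >> h.py <<'E'
O=np.array([.5283,-.0185]);TH=.195
RJ=np.array([[np.cos(TH),-np.sin(TH)],[np.sin(TH),np.cos(TH)]])
def jig(p): return RJ.T@(np.asarray(p)[:2]-O)*1000
E
python3 - <<'E'
from h import *
from plant import readout
print(jig(readout.get_state()["eef_pos"]),readout.get_state()["contact_force"])
a=cams.read_camera("top")[180:300,262:442,::-1];b=cams.read_camera("side")[190:350,265:465,::-1]
cv2.imwrite("pics/e.png",np.hstack([cv2.resize(a,(400,267)),cv2.resize(b,(400,320))[:267]]))
E
```

```text
[  -0.53515138 -210.28884383] [-0.02298588 -0.16910514 -0.65995177]
```

View pics/e.png

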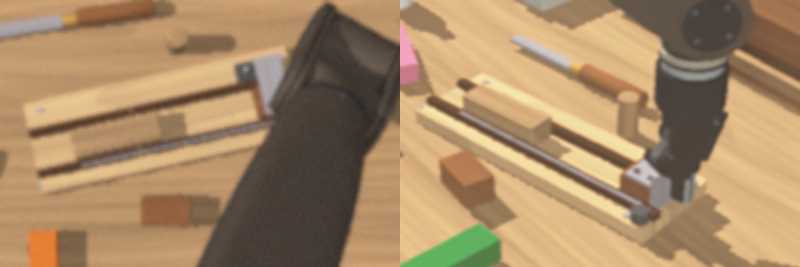

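The fingers now stand just behind the thumb plate at jig y=-210, centred, with no contact. Next is the push.

step_arm([
  [[-1,5,0],[0,0,0]],
  [[-1,5,0],[0,0,0]],
  [[-2,8,0],[0,0,0]],
  [[-1,8,0],[0,0,0]],
  [[-2,8,0],[0,0,0]],
  [[-1,8,0],[0,0,0]],
  [[-2,8,0],[0,0,0]],
  [[0,0,0],[0,0,0]],
])

```text
time: 5.63
eef_pos: [0.5589, -0.1807, 0.0361]
tcp_rot: [0.634, 0.773, -0.002, 0.005]
contact_force: [0.6, -13.3, -3.9]
opening: 0.002
finger_force: 6.7
```

step_arm([
  [[-2,8,0],[0,0,0]],
  [[-1,7,0],[0,0,0]],
  [[-2,8,0],[0,0,0]],
  [[-1,7,0],[0,0,0]],
  [[-1,6,0],[0,0,0]],
  [[0,0,0],[0,0,0]],
])

```text
time: 6.13
eef_pos: [0.5515, -0.1429, 0.0366]
tcp_rot: [0.635, 0.773, -0.001, 0.002]
contact_force: [-0.6, -7.6, 2.5]
opening: 0.005
finger_force: 3.3
```

```bash
python3 - <<'E'
from h import *
from plant import readout
print(jig(readout.get_state()["eef_pos"]),readout.get_state()["contact_force"])
a=cams.read_camera("top")[180:300,262:442,::-1];b=cams.read_camera("side")[190:350,265:465,::-1]
cv2.imwrite("pics/f.png",np.hstack([cv2.resize(a,(400,267)),cv2.resize(b,(400,320))[:267]]))
E
```

```text
[  -1.30673123 -126.5081779 ] [-0.58870179 -7.62245042  2.5160586 ]
```

View pics/f.png

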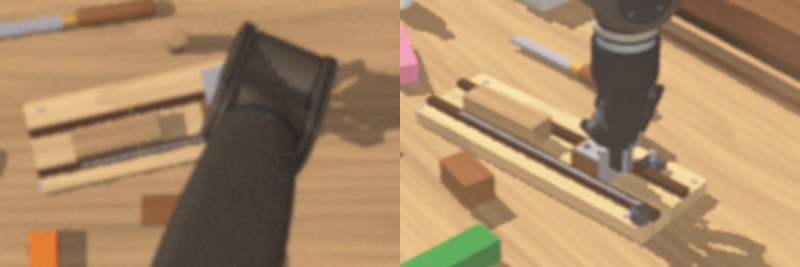

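The stop is well past the pin at about 74 mm. The push force dropped from 13 N to 8 N, and the pin block is visible behind the tooth. Now I'll let it go and retreat.

step_arm([
  [[3,-15,0],[0,0,0]],
  [[4,-20,0],[0,0,0]],
  [[4,-20,0],[0,0,0]],
  [[4,-20,0],[0,0,0]],
  [[3,-15,0],[0,0,0]],
  [[0,0,40],[0,0,0]],
  [[0,0,40],[0,0,0]],
  [[0,0,40],[0,0,0]],
])

```text
time: 6.9
eef_pos: [0.5679, -0.2309, 0.1547]
tcp_rot: [0.635, 0.772, 0.0, -0.002]
contact_force: [0.4, -0.9, 0.9]
opening: 0.004
finger_force: 0.0
```

step_arm([
  [[-15,35,0],[0,0,0]],
  [[-15,38,0],[0,0,0]],
  [[-15,38,0],[0,0,0]],
  [[-15,38,0],[0,0,0]],
  [[-10,40,0],[0,0,0]],
  [[-10,40,0],[0,0,0]],
  [[0,40,0],[0,0,0]],
  [[0,40,0],[0,0,0]],
])

```text
time: 7.57
eef_pos: [0.4879, 0.0799, 0.1553]
tcp_rot: [0.635, 0.772, 0.0, -0.0]
contact_force: [0.8, 0.3, 0.0]
opening: 0.001
finger_force: 0.0
```

step_arm([
  [[0,40,0],[0,0,0]],
  [[0,30,0],[0,0,0]],
  [[0,0,0],[0,0,0]],
  [[0,0,0],[0,0,0]],
])

```text
time: 7.9
eef_pos: [0.4885, 0.1494, 0.155]
tcp_rot: [0.634, 0.774, -0.0, -0.0]
contact_force: [0.0, 0.0, -0.8]
opening: 0.001
finger_force: 0.0
```

```bash
python3 - <<'E'
from h import *
from plant import readout
p=readout.get_state()["eef_pos"];print(jig(p),p)
print("target over jig (0,150):",RJ@[0,.150]+O)
a=cams.read_camera("top")[180:300,262:442,::-1];b=cams.read_camera("side")[220:320,265:425,::-1]
cv2.imwrite("pics/g0t.png",cams.read_camera("top")[:,:,::-1])
cv2.imwrite("pics/g.png",np.hstack([cv2.resize(a,(400,267)),cv2.resize(b,(400,250),interpolation=cv2.INTER_CUBIC)[np.r_[0:250,[249]*17]]]))
E
```

```text
[ -6.54014048 172.48477032] [0.48846203 0.14944852 0.1550446 ]
target over jig (0,150): [0.49923502 0.12865715]
```

View pics/g.png

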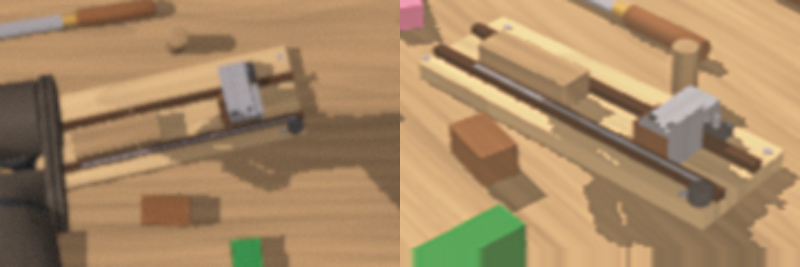

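The stop is latched near mid position, with its tooth on the pin. Next I'll lower the fingers behind the batten's far end.

step_arm([
  [[10,-14,-30],[0,0,0]],
  [[0,0,-35],[0,0,0]],
  [[0,0,-35],[0,0,0]],
  [[0,0,-22],[0,0,0]],
  [[0,0,0],[0,0,0]],
  [[0,0,0],[0,0,0]],
])

```text
time: 8.55
eef_pos: [0.4981, 0.1328, 0.0323]
tcp_rot: [0.636, 0.772, -0.001, -0.001]
contact_force: [0.5, 0.3, 0.2]
opening: -0.002
finger_force: 0.0
```

```bash
python3 - <<'E'
from h import *
from plant import readout
p=readout.get_state()["eef_pos"];print(jig(p),p)
for q in((263,100),(263,120)): print(jig(onz("top",262+q[0]*.45,180+q[1]*.45,.068)))
E
```

```text
[ -0.29157135 154.3038988 ] [0.49811502 0.13282298 0.03233564]
[  -2.33376375 -144.860481  ]
[ -28.29467421 -138.59096859]
```

step_arm([
  [[2,-10,0],[0,0,0]],
  [[2,-10,0],[0,0,0]],
  [[2,-8,0],[0,0,0]],
  [[1,-8,0],[0,0,0]],
  [[2,-8,0],[0,0,0]],
  [[1,-8,0],[0,0,0]],
  [[2,-8,0],[0,0,0]],
  [[2,-8,0],[0,0,0]],
])

```text
time: 9.22
eef_pos: [0.5131, 0.0654, 0.0335]
tcp_rot: [0.635, 0.773, 0.0, -0.0]
contact_force: [0.2, 1.6, 0.9]
opening: 0.003
finger_force: 0.7
```

step_arm([
  [[2,-8,0],[0,0,0]],
  [[1,-8,0],[0,0,0]],
  [[1,-5,0],[0,0,0]],
  [[1,-5,0],[0,0,0]],
  [[1,-4,0],[0,0,0]],
  [[0,0,0],[0,0,0]],
  [[0,0,0],[0,0,0]],
])

```text
time: 9.8
eef_pos: [0.5188, 0.0358, 0.0331]
tcp_rot: [0.635, 0.773, -0.0, -0.0]
contact_force: [-0.5, 0.8, -0.0]
opening: -0.001
finger_force: 0.0
```

```bash
python3 - <<'E'
from h import *
from plant import readout
s=readout.get_state();p=s["eef_pos"];print(jig(p),p,s["contact_force"])
E
```

```text
[ 1.210409  55.0818931] [0.51881444 0.0357725  0.03311816] [-0.47411303  0.81400338 -0.02867264]
```

Now slow steps, about 12 mm to contact.

step_arm([
  [[0,-2,0],[0,0,0]],
  [[0,-2,0],[0,0,0]],
  [[1,-2,0],[0,0,0]],
  [[0,-2,0],[0,0,0]],
  [[0,0,0],[0,0,0]],
  [[0,0,0],[0,0,0]],
])

```text
time: 10.3
eef_pos: [0.52, 0.0279, 0.0334]
tcp_rot: [0.635, 0.773, -0.0, 0.0]
contact_force: [0.6, -0.4, 0.6]
opening: -0.003
finger_force: 0.0
```

step_arm([
  [[0,-1,0],[0,0,0]],
  [[0,-1,0],[0,0,0]],
  [[0,-1,0],[0,0,0]],
  [[0,0,0],[0,0,0]],
  [[0,0,0],[0,0,0]],
])

```text
time: 10.72
eef_pos: [0.52, 0.025, 0.0334]
tcp_rot: [0.635, 0.773, 0.0, 0.0]
contact_force: [0.2, 0.6, 0.5]
opening: 0.001
finger_force: 0.2
```

step_arm([
  [[0,-1,0],[0,0,0]],
  [[0,-1,0],[0,0,0]],
  [[0,0,0],[0,0,0]],
  [[0,0,0],[0,0,0]],
])

```text
time: 11.05
eef_pos: [0.5199, 0.023, 0.0334]
tcp_rot: [0.635, 0.773, -0.0, 0.0]
contact_force: [-0.0, -0.2, 0.7]
opening: 0.004
finger_force: 0.3
```

step_arm([
  [[0,-1,0],[0,0,0]],
  [[0,-1,0],[0,0,0]],
  [[0,0,0],[0,0,0]],
  [[0,0,0],[0,0,0]],
])

```text
time: 11.38
eef_pos: [0.52, 0.0224, 0.0334]
tcp_rot: [0.635, 0.772, 0.001, -0.001]
contact_force: [0.9, 6.2, 0.8]
opening: -0.001
finger_force: 3.1
```

step_arm([
  [[0,-1,0],[0,0,0]],
  [[0,-1,0],[0,0,0]],
  [[0,0,0],[0,0,0]],
  [[0,0,0],[0,0,0]],
])

```text
time: 11.72
eef_pos: [0.52, 0.0223, 0.0335]
tcp_rot: [0.636, 0.772, 0.003, -0.002]
contact_force: [0.9, 11.5, 1.9]
opening: -0.005
finger_force: 6.2
```

The force rose to 11 N with no further travel, at jig y≈41.5 against a predicted 41, so the batten butts the stop. I'll back off and check.

step_arm([
  [[-1,4,0],[0,0,0]],
  [[-2,10,0],[0,0,0]],
  [[-2,10,0],[0,0,0]],
  [[0,0,30],[0,0,0]],
  [[0,0,40],[0,0,0]],
  [[0,0,40],[0,0,0]],
  [[0,40,0],[0,0,0]],
  [[0,40,0],[0,0,0]],
])

```text
time: 12.38
eef_pos: [0.5174, 0.1229, 0.1475]
tcp_rot: [0.637, 0.771, 0.002, 0.003]
contact_force: [0.6, 0.3, -0.2]
opening: 0.001
finger_force: 0.0
```

step_arm([
  [[0,40,0],[0,0,0]],
  [[0,40,0],[0,0,0]],
  [[0,20,0],[0,0,0]],
  [[0,0,0],[0,0,0]],
  [[0,0,0],[0,0,0]],
  [[0,0,0],[0,0,0]],
])

```text
time: 12.88
eef_pos: [0.5145, 0.2226, 0.1429]
tcp_rot: [0.635, 0.773, -0.001, 0.0]
contact_force: [0.0, -1.3, 0.5]
opening: 0.004
finger_force: 0.0
```

```bash
python3 - <<'E'
from h import *
a=cams.read_camera("top")[190:280,262:412,::-1];b=cams.read_camera("side")[220:320,265:425,::-1]
cv2.imwrite("pics/k.png",np.hstack([cv2.resize(a,(400,250),interpolation=cv2.INTER_CUBIC),cv2.resize(b,(400,250),interpolation=cv2.INTER_CUBIC)]))
E
```

```text
(no output)
```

View pics/k.png

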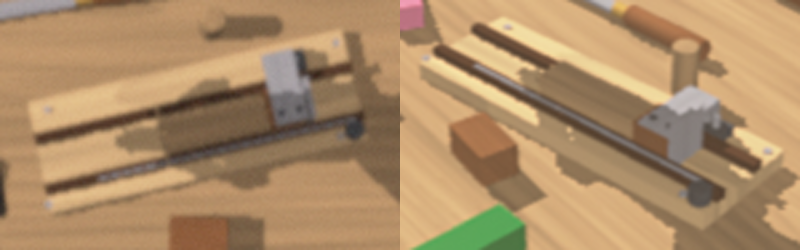

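The batten lies flat against the stop's block (left view, batten (160–265, 90–150)) with no visible gap. The stop is still latched and the tool is clear, so I'm handing in.

```bash
python3 -c "
from plant import sign_off
print(sign_off())"
```

```text
the job is handed in; nothing more can be done
None
```

I handed the job in at about 13 s of the 51 s: the stop is latched at about 50 mm, the batten was pushed up against it with no gap visible in the last picture, and the robot is clear; sign-off gave no verdict.

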